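# Clip the sample picture onto the copy easel

### The arm

A 6-joint arm with a two-finger parallel gripper is mounted at the origin on the work surface. World frame = base frame: x ahead of the robot, y to its left, z up, the work surface at z = 0. Lengths are in m, angles in rad, forces in N, time in s.
With the tool pointing down it reaches from about 0.375 to 0.975 m from the base axis. Payload 3.8 kg.
Tool frame: the origin (TCP) lies midway between the tips of the shut fingers; the grasp point (between the pads) lies 19 mm behind it; z points along the fingers, y is the line along which they close (so a half turn about z gives the same grasp; the last joint's range is limited). The gripper opens to 85 mm and grips with 20 to 120 N. Pads are 22 mm wide; open, the fingers measure 114 mm over their backs; the gripper's body (76 mm by 85 mm) begins 54 mm behind the grasp point. The pads swing forward as they close: fully open they stand 13 mm farther back than shut.
Start: joints at [1.148, 0.264, 1.604, -0, 1.274, -0.037], TCP at [0.254, 0.625, 0.231] pointing down, gripper open.
Joint ranges: [-2.63, 2.63], [-0.94, 2.18], [0.31, 2.57], [-1.31, 4.45], [0, 2.66], [-2.55, 2.55]. Speed limits (rad/s): [2.57, 2.57, 3.14, 3.14, 3.14, 3.14].

### API

Orientations are given as a rotation vector (axis times angle).
In Python, from workcell import bot gives the robot as it stands.
- The arm moves only by the tool servo_tool, never from a script. Its argument "series" is a list of rows, each a list of 7 numbers: the shift along the world's x, y, z in units of 0.15 m (1.0 is 0.15 m), then the turn, a rotation vector about the world's x, y, z in units of 180 degrees (1.0 is 180 degrees), then the closure, from 0 (fully open) to 1 (shut). A call has 1 to 20 rows; each row is the pose to reach, as a shift and turn from the pose commanded when the call began, turning the shorter way round; what a row does not reach only later rows make up. A row lasts 1/10 s, in which the tool goes at most 50 mm and 8.59 degrees, less where a joint would pass 70% of its speed; a pose out of reach is approached as far as the arm can. A call with a number of a shift or a turn outside -1 to 1 is refused whole. A call with a gripper value outside its range is refused whole. The fingers move at their own pace and stop on an object; "newtons" is the grip in N (left out, the last holds). Time passes only in rows, so rows that repeat a pose let the fingers close. It gives the time, the measured TCP pose, the force, the opening and the grip force at its end, in the units of the state.
- bot.read_state(): the state, without advancing time (a new reading comes with each control period).
- bot.read_camera(name): name is "scene" or "top"; returns the picture (480x640x3 uint8, red, green, blue); there is no depth.
- bot.camera_info(name): a dict with "vertical_fov" (degrees; the focal length in pixels is half the picture's height over the tangent of half this angle, whatever the lens; pixels are square), "cx", "cy" (the principal point, pixels), "R" (3x3) and "t" (3): a world point X has camera coordinates R X + t. Camera axes: x right, y down, z forward; pixel columns grow to the right and rows downward; lengths in m; the calibration is good to about 2 mm. A picture is of the moment at which its call begins. camera_info takes no time and is no camera call.
- bot.finish_job(): hands the job in; it is judged then, once.
Trained networks look in the newest picture that a camera, given by its name, has taken for a name from the list of things; names that differ only in an ending like _2 or _b are one class to them, and where a whole thing is asked for, a point or a joint stands for the part that bears it (a point fixed in the world has none). Each returns a list of dicts, best first, with "score" (0 to 1); they miss things now and then, are a little off and sometimes report something else, mostly with a low value. They report only what shows in the picture. A call takes as long as a camera call. They do not tell look-alikes from the thing itself.
- bot.recognise(target, camera): "box" ([left, top, right, bottom] as shares, 0 to 1, of the picture: columns of its width, rows of its height, round what is visible of it).
- bot.trace(target, camera): "mask" (480x640 bool, what is visible of it) and "box" ([left, top, right, bottom] as shares, 0 to 1, of the picture: columns of its width, rows of its height, round what is visible of it).
- bot.mark_of(target, camera): "at" ([row, column] as shares, 0 to 1, of the picture: columns of its width, rows of its height: a listed point, or the origin of a listed thing).
The state is a dict: "time": time; "q": joint angles; "joint_vel": joint speeds; "joint_torque": joint torques, N m; "tool_pos": TCP position; "tcp_rot": TCP orientation; "wrist_force": force on the tool from outside, world axes, zero at the start; "torque": the same for the moment, N m; "width": opening from 0.0 (shut) to 1.0 (fully open); "grip_force": force on a finger pad.
Only numpy, scipy, OpenCV 4.12 (cv2) and the standard library are available. Lean on these libraries where they do the work, as an engineer would, in place of code of your own. Each camera call takes 0.05 s, during which the arm holds its last target. There are 200 camera calls.

### The job

Slide the picture stand up the ramp of the copy easel, without lifting it, until the back of its panel is flat against the green back board and centred on it. Then take the red sprung clamp off the clamp rail and clip it, upright, over the top edges of the picture panel and green board together, near the middle, so that it pinches both; let go and leave everything else where it is, the blue clamp on its rail.

Things in the scene. Friction and masses are not known exactly. Their poses are not given: they have to be found in the camera images.
- easel: fixed copy easel. Origin on the table under the front face of its green back board, mid-width; x points from front (ramp) to back, y along the board, z up. Wooden base 130 mm wide: ramp rising 0 to 8 mm from x = -120 to -65 mm, then a level ledge 8 mm high from x = -65 mm to the board. Two battens behind the board (x 5 to 12 mm, at y = -45 and 45 mm) reach 63 mm up
- easel_top (a point): middle of the green board's top edge at its front face, 90 mm above the easel's origin; axes as the easel's. The upright board is x = 0 to 5 mm, 120 mm wide (y = -60 to 60). With the picture in place the panels' tops are level and form one edge 9 mm thick, x = -4 to 5 mm here
- picture: loose picture stand, about 0.35 kg, on the table before the ramp. Origin at the lower edge of its flat back face, mid-width; x from its front to its back, z up. Wooden foot block x = -65 to 0 mm, 56 mm wide (y), 22 mm high. White upright panel at the back: x = -4 to 0 mm, 110 mm wide, top 82 mm above the underside. In place its origin is at (0, 0, 8 mm) of the easel, same yaw
- rail: fixed clamp rail: wooden base 70 x 170 x 12 mm (x, y, z) with an upright slat 9 mm thick (x = -4.5 to 4.5 mm), 160 mm long along y, top edge 80 mm above the table. Origin on the table under the middle of the slat. The red and blue clamps bite its top edge from above, about 76 mm apart; which is on which side varies
- clamp: red sprung clamp, 70 g, the one to use. Origin on its pivot (steel barrel, 10 mm thick, 26 mm long along the clamp's y); z up while parked, x across the jaws; same both ways round. Black jaw pads point down: 26 mm wide (y), 26 to 38 mm below the pivot, 9 mm apart while parked, when the pivot is 14 mm above the slat's top. The frame belongs to one half and leans by half the joint value as it opens
- clamp_handles (a point): on the red clamp's z axis 30 mm above its pivot, midway between its two handles: flat plates 26 mm wide (y), from 10 to 52 mm above the pivot, splayed to 50 mm over all (x) at their tops while parked. Squeezed together along x they open the jaws; at the end of travel they stand parallel, 28 mm over all, pads 23 mm apart. Holding it open takes about 14 N (20 to 25 N grip is ample)
- clamp_jaw (a joint): opening of the red clamp's jaws, rad: 0 when they bite 9 mm (the rail, or picture panel and green board together), about -0.13 on the green board alone, -0.26 shut on nothing, 0.45 fully open. Let go, the spring shuts them with about 8 N
- blue_clamp: blue sprung clamp, same shape as the red one, biting the same rail; stays there. Origin on its pivot
- tall_jar: closed glass jar with white cap, 84 mm across, 170 high, beyond the middle of the table; bystander
- pot_yellow: yellow paint pot with white cap, 40 mm across, 45 high; bystander beside the picture's lane
- pot_orange: orange paint pot with white cap, 40 mm across, 45 high; bystander beside the picture's lane
- small_jar: open glass jar, 72 mm across, 75 high; bystander
- tape: clear ring (tape roll), 90 mm outside diameter, 22 high; bystander
- jar_lid: flat brass jar lid, 70 mm across, 12 high; bystander
- brush: paint brush with red handle lying flat, 170 mm long; origin under the middle of its length; bystander
There are look-alikes about, which are no part of the job. Leave any white or yellow look-alike of the clamp alone.

How it is judged:
By the outcome, as a careful person would: the job done as asked, in the order asked, and still so for the second after the job is handed in, with the robot touching nothing.
It also fails if it takes over 72 s, if anything falls off the work surface, if the arm or the gripper's body presses on something with over 40 N, if the wrist force passes 120 N, or if a joint passes its speed limit or range.

## Working session

There is one attempt and no reset: what is moved stays moved. The work goes in short steps, Python scripts to look and compute and a tool call to move; the robot and the scene stay as the last step left them, time stands still between calls to the robot, and variables do not carry over. Pictures are saved under pics/ and viewed, at most 10 in all, crops included, and the job is handed in when it is done.

Besides the shell and the picture viewer there is one more tool, called after ">>>" as name(argument=value, ...) on one line, values as JSON. servo_tool: Moves the arm, as the interface text tells. Shifts and turns lie within -1 to 1; 1 stands for 0.15 m of shift or 180 degrees of turn. Its arguments: {"type":"object","properties":{"series":{"type":"array","items":{"type":"array","items":{"type":"number"}}},"newtons":{"type":"number"}},"required":["series"]}

```bash
mkdir -p pics; ls
cat > h.py <<'E'
import numpy as np, cv2
from workcell import bot
def save(c,n): 
    im=bot.read_camera(c); cv2.imwrite(f'pics/{n}.png',im[:,:,::-1]); return im
def cam(c):
    i=bot.camera_info(c); f=240/np.tan(np.radians(i['vertical_fov'])/2)
    return f,i['cx'],i['cy'],np.array(i['R']),np.array(i['t'])
def proj(c,X):
    f,cx,cy,R,t=cam(c); p=np.atleast_2d(X)@R.T+t
    return np.c_[cx+f*p[:,0]/p[:,2],cy+f*p[:,1]/p[:,2]]
def ray(c,u,v):
    f,cx,cy,R,t=cam(c); return -R.T@t, R.T@np.array([(u-cx)/f,(v-cy)/f,1])
def atz(c,u,v,z):
    o,d=ray(c,u,v); return o+d*(z-o[2])/d[2]
E
python3 - <<'E'
from h import *
np.set_printoptions(precision=4,suppress=True)
for c in ('scene','top'):
    save(c,c+'0'); f,cx,cy,R,t=cam(c); print(c,f,cx,cy,-R.T@t,R.ravel())
    for n in ['easel','easel_top','picture','rail','clamp','clamp_handles','blue_clamp']:
        print(n,[(np.round(np.array(m['at'])[::-1]*[640,480],1).tolist(),round(m['score'],2)) for m in bot.mark_of(n,c)[:4]])
print(bot.read_state())
E
```

```text
pics
scene 511.3927891789696 316.09618704875646 245.1576981159513 [1.2902 0.2778 0.6744] [-0.4081  0.9128  0.0161  0.5653  0.2666 -0.7806 -0.7168 -0.3095 -0.6248]
easel [([228.6, 269.0], 0.77), ([355.9, 295.7], 0.58)]
easel_top [([226.4, 238.9], 0.96)]
picture [([278.9, 236.6], 0.85)]
rail [([407.8, 327.5], 0.74), ([232.7, 210.1], 0.4)]
clamp [([395.9, 276.7], 0.73), ([527.1, 357.4], 0.73), ([370.6, 232.0], 0.64), ([236.3, 210.1], 0.18)]
clamp_handles [([401.0, 265.3], 0.74), ([529.5, 341.7], 0.65), ([371.5, 213.2], 0.55)]
blue_clamp [([435.6, 296.0], 0.83)]
top 463.3938065011511 317.1425195604441 238.5561086155644 [0.5867 0.0006 1.0009] [ 0.0252 -0.9996 -0.0097 -0.9994 -0.0249 -0.024   0.0238  0.0103 -0.9997]
easel [([402.0, 216.4], 0.63)]
easel_top [([416.1, 211.1], 0.76)]
picture [([392.1, 278.8], 0.88)]
rail [([237.1, 214.1], 0.79)]
clamp [([145.3, 199.3], 0.96), ([297.7, 304.9], 0.87), ([417.1, 210.1], 0.68), ([245.7, 217.3], 0.57)]
clamp_handles [([298.4, 306.6], 0.74), ([244.2, 214.0], 0.7), ([138.3, 196.1], 0.6)]
blue_clamp [([206.5, 204.5], 0.66), ([201.2, 263.3], 0.36)]
{'time': 0.8, 'q': array([ 1.1481,  0.2639,  1.604 ,  0.    ,  1.2737, -0.0369]), 'joint_vel': array([ 0.0018,  0.0003, -0.0011, -0.002 ,  0.0002, -0.0023]), 'joint_torque': array([ -0.0001, -51.498 , -36.7695,  -0.    ,   0.0008,   0.    ]), 'tool_pos': array([0.254 , 0.6254, 0.2313]), 'tcp_rot': array([-0.6023, -3.0833, -0.0001]), 'wrist_force': array([-0.1651, -0.621 , -0.5244]), 'torque': array([-0.0144, -0.0174, -0.0048]), 'grip_force': 0.0, 'width': 0.9964593409584976}
```

View pics/scene0.png

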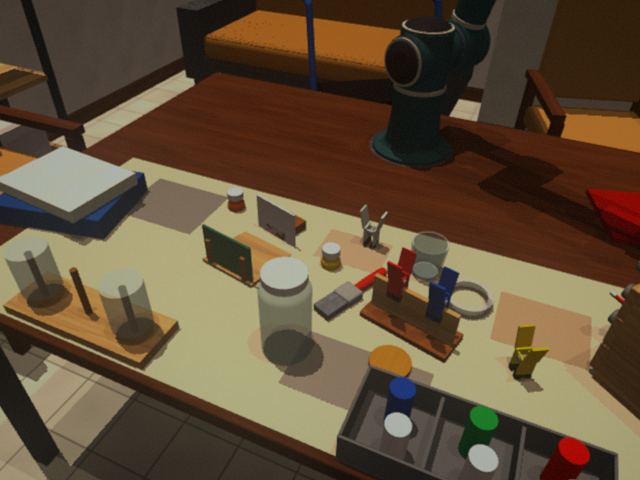

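View pics/top0.png

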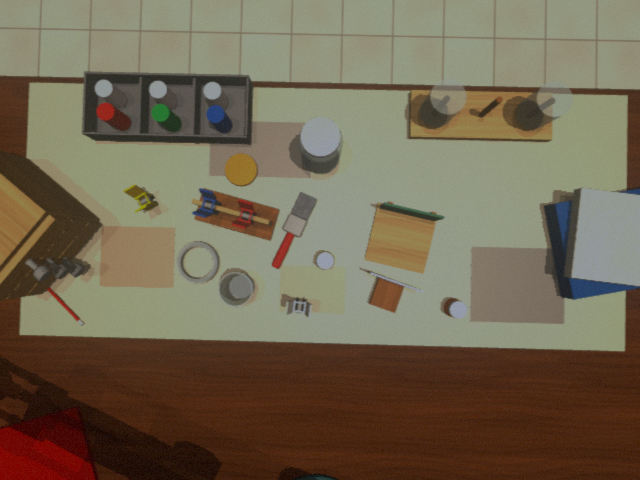

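The pictures show four clamps. In the top view red is at (245,215), blue (206,204), white (298,306) and yellow (140,198). In the scene view red is at (397,275), blue (440,297), white (372,230) and yellow (525,355). The only red clamp on the rail is the top (245,215) one. The easel (402,235) and the picture (390,282) stand close together, each with its own yaw. I'll check this choice in a close crop and trace the edges.

Run:
```python
from h import *
im=cv2.imread('pics/top0.png')
a=cv2.resize(im[192:322,355:450],None,fx=4.5,fy=4.5,interpolation=cv2.INTER_CUBIC)
b=cv2.resize(im[178:248,188:286],None,fx=3.8,fy=3.8,interpolation=cv2.INTER_CUBIC)
o=np.zeros((585,a.shape[1]+b.shape[1],3),np.uint8);o[:,:a.shape[1]]=a;o[:b.shape[0],a.shape[1]:]=b
im=cv2.imread('pics/scene0.png');c=cv2.resize(im[235:320,365:462],None,fx=3.6,fy=3.6,interpolation=cv2.INTER_CUBIC)
o[270:270+c.shape[0],a.shape[1]:a.shape[1]+c.shape[1]]=c
cv2.imwrite('pics/crop.png',o);print(o.shape,a.shape)
```

```text
(585, 800, 3) (585, 428, 3)
```

View pics/crop.png

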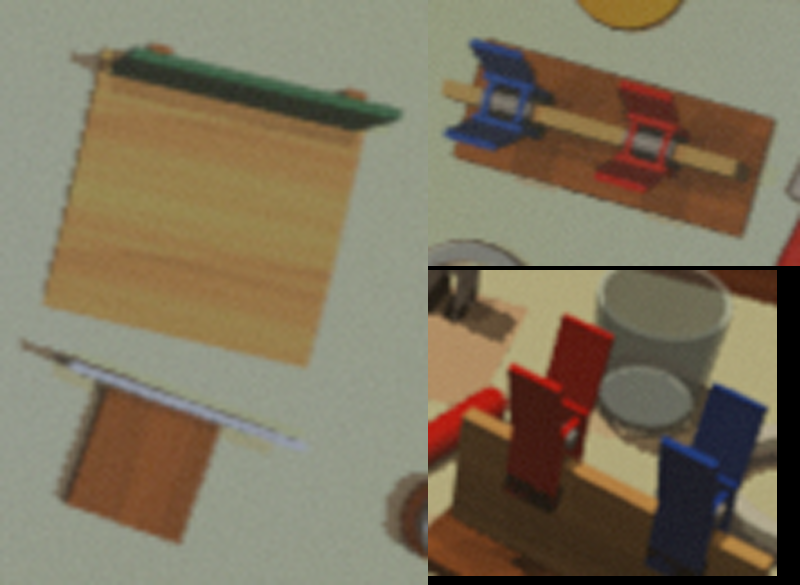

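The crop confirms the red clamp on the rail: the barrel is at top pixel (246.4,215.4) and blue is at (207.7,205.1). The panel's top edge runs (370.6,272.9)–(422.8,291.3), and the board's top edge (387,202)–(444,216.5). Next I fit poses to these corners.

```bash
cat > fit.py <<'E'
from h import *
from scipy.optimize import least_squares
np.set_printoptions(precision=4,suppress=True)
def w(p,L):
    c,s=np.cos(p[2]),np.sin(p[2]); L=np.atleast_2d(L)
    return np.c_[p[0]+c*L[:,0]-s*L[:,1],p[1]+s*L[:,0]+c*L[:,1],L[:,2]]
def fit(L,P,p0,c='top'):
    r=least_squares(lambda p:(proj(c,w(p,L))-P).ravel(),p0); return r.x,r.fun.reshape(-1,2)
E
python3 - <<'E'
from fit import *
A=lambda P:np.array(P)/4.5+[355,192]
B=lambda P:(np.array(P)-[428,0])/3.8+[188,178]
e,r=fit([[-.12,.065,0],[-.12,-.065,0],[.005,-.06,.09],[.005,.06,.09]],A([(45,303),(307,367),(402,111),(145,46)]),[.65,-.17,0]);print('easel',e,np.degrees(e[2]),r.ravel())
p,r=fit([[-.065,.028,.022],[-.065,-.028,.022],[-.002,-.055,.082],[-.002,.055,.082]],A([(68,497),(182,543),(305,447),(70,364)]),[.5,-.17,0]);print('pic',p,np.degrees(p[2]),r.ravel())
q,r=fit([[0,.08,.08],[0,-.08,.08]],B([(444,88),(741,168)]),[.6,.17,0]);print('rail',q,np.degrees(q[2]),r.ravel())
for n,x in(('red',(650,142)),('blue',(503,103))):
    u=B([x])[0];X=atz('top',*u,.094); print(n,X,'scene',proj('scene',X))
c,s=np.cos(e[2]),np.sin(e[2])
d=p[:2]-e[:2]; print('pic in easel',c*d[0]+s*d[1],-s*d[0]+c*d[1],'dyaw',np.degrees(p[2]-e[2]))
print('scene easel_top',proj('scene',w(e,[0,0,.09])),'pic',proj('scene',w(p,[[0,0,0],[0,.055,.082],[0,-.055,.082]])), 'rail',proj('scene',w(q,[0,0,0])))
m=bot.mark_of
E
```

```text
easel [ 0.6683 -0.1818 -0.2202] -12.618841198615392 [-0.5988  1.3031 -0.1228  1.7849  1.4818 -1.2614 -0.8318 -1.5712]
pic [ 0.5292 -0.1504 -0.3163] -18.120429494207215 [-0.2748  1.0652 -0.449  -0.1794  0.539  -0.2832  0.14   -0.5508]
rail [ 0.6579  0.1827 -0.2383] -13.653745044446982 [ 0.4669  0.1289 -0.4649 -0.1265]
red [0.6503 0.1499 0.094 ] scene [[396.3365 279.1433]]
blue [0.6686 0.2266 0.094 ] scene [[438.7429 299.7893]]
pic in easel -0.1426639236257811 0.0002298036129201285 dyaw -5.501588295591825
scene easel_top [[222.1512 235.5562]] pic [[273.7261 236.8086]
 [291.5066 215.8926]
 [254.1087 195.013 ]] rail [[406.8467 326.4224]]
```

>>> servo_tool(series=[[0.295, -1, 0, 0, 0, 0.053, 0], [0.295, -1, 0, 0, 0, 0.053, 0], [0.295, -1, 0, 0, 0, 0.053, 0], [0.295, -1, 0, 0, 0, 0.053, 0]])

```text
time: 1.2
tool_pos: [0.2989, 0.4707, 0.2308]
tcp_rot: [0.348, 3.122, -0.005]
wrist_force: [0.4, 1.2, -1.3]
width: 0.998
grip_force: 0.0
```

>>> servo_tool(series=[[0.295, -1, 0, 0, 0, 0, 0], [0.295, -1, 0, 0, 0, 0, 0], [0.295, -1, 0, 0, 0, 0, 0], [0.295, -1, 0, 0, 0, 0, 0]])

```text
time: 1.6
tool_pos: [0.3434, 0.3218, 0.2314]
tcp_rot: [0.35, 3.121, -0.002]
wrist_force: [-0.5, 0.9, 0.5]
width: 1.002
grip_force: 0.0
```

>>> servo_tool(series=[[0.295, -1, 0, 0, 0, 0, 0], [0.295, -1, 0, 0, 0, 0, 0], [0.295, -1, 0, 0, 0, 0, 0], [0.295, -1, 0, 0, 0, 0, 0]])

```text
time: 2.0
tool_pos: [0.3882, 0.1723, 0.2318]
tcp_rot: [0.352, 3.12, -0.001]
wrist_force: [-0.0, 0.3, -0.3]
width: 0.999
grip_force: 0.0
```

>>> servo_tool(series=[[0.295, -1, 0, 0, 0, 0, 0], [0.295, -1, 0, 0, 0, 0, 0], [0.295, -1, 0, 0, 0, 0, 0], [0.295, -1, 0, 0, 0, 0, 0]])

```text
time: 2.4
tool_pos: [0.4329, 0.0223, 0.2319]
tcp_rot: [0.351, 3.12, -0.001]
wrist_force: [-1.1, 0.3, -0.1]
width: 0.998
grip_force: 0.0
```

>>> servo_tool(series=[[0.295, -1, 0, 0, 0, 0, 0], [0.295, -1, 0, 0, 0, 0, 0], [0.295, -1, 0, 0, 0, 0, 0], [0.295, -1, 0, 0, 0, 0, 0], [0.295, -1, 0, 0, 0, 0, 0], [0.295, -1, 0, 0, 0, 0, 0]])

```text
time: 3.0
tool_pos: [0.4754, -0.1228, 0.231]
tcp_rot: [-0.342, -3.122, -0.002]
wrist_force: [-1.0, 0.5, -0.5]
width: 1.001
grip_force: 0.0
```

>>> servo_tool(series=[[0, -0.08, -1, 0, 0, 0, 0], [0, -0.08, -1, 0, 0, 0, 0], [0, -0.08, -1, 0, 0, 0, 0], [0, -0.08, -1, 0, 0, 0, 0]])

```text
time: 3.4
tool_pos: [0.4687, -0.1324, 0.0744]
tcp_rot: [-0.339, -3.109, -0.006]
wrist_force: [-1.8, 0.9, -0.6]
width: 1.003
grip_force: 0.0
```

>>> servo_tool(series=[[0, 0, -0.2, 0, 0, 0, 0], [0, 0, -0.35, 0, 0, 0, 0], [0, 0, -0.45, 0, 0, 0, 0], [0, 0, -0.5, 0, 0, 0, 0], [0, 0, -0.5, 0, 0, 0, 0]])

```text
time: 3.9
tool_pos: [0.4759, -0.1357, 0.0071]
tcp_rot: [0.342, 3.123, 0.0]
wrist_force: [-0.8, -0.3, -0.1]
width: 0.998
grip_force: 0.0
```

Run:
```python
from h import *
a=save('top','t1');b=save('scene','s1')
a=cv2.imread('pics/t1.png')[190:330,340:460];b=cv2.imread('pics/s1.png')[150:300,190:350]
o=np.zeros((450,800,3),np.uint8);o[:420,:360]=cv2.resize(a,None,fx=3,fy=3,interpolation=2);o[:405,365:797]=cv2.resize(b,None,fx=2.7,fy=2.7,interpolation=2)
cv2.imwrite('pics/c1.png',o);print(bot.read_state()['tool_pos'])
```

```text
[ 0.47672407 -0.13641444  0.00797498]
```

View pics/c1.png

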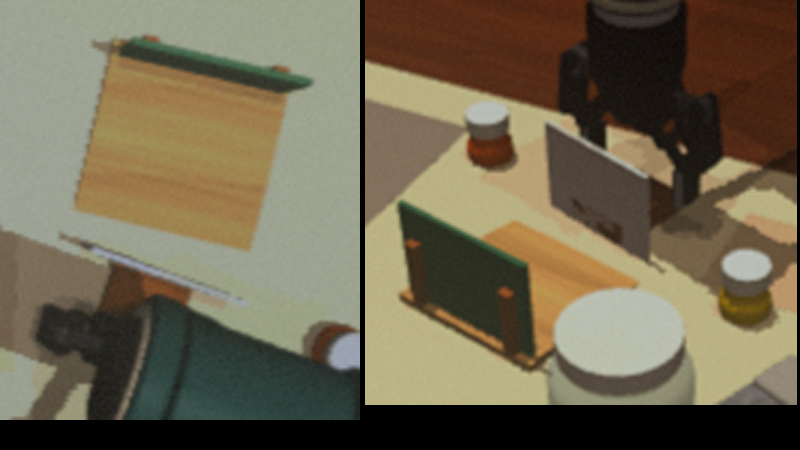

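The fingers straddle the foot and the panel is clear of the gripper body. I'll close lightly to square and centre the stand on the table.

>>> servo_tool(series=[[0, 0, 0, 0, 0, 0, 0.25], [0, 0, 0, 0, 0, 0, 0.3], [0, 0, 0, 0, 0, 0, 0.35], [0, 0, 0, 0, 0, 0, 0.4], [0, 0, 0, 0, 0, 0, 0.4], [0, 0, 0, 0, 0, 0, 0.4], [0, 0, 0, 0, 0, 0, 0.4]], newtons=20)

```text
time: 4.7
tool_pos: [0.4761, -0.1366, 0.0075]
tcp_rot: [0.345, 3.121, 0.001]
wrist_force: [0.1, 2.2, 6.4]
width: 0.647
grip_force: 20.0
```

Run:
```python
from h import *
s=bot.read_state();print(s['tool_pos'],s['wrist_force'])
save('top','t2');im=cv2.imread('pics/t2.png')[190:330,350:450]
cv2.imwrite('pics/c2.png',cv2.resize(im,None,fx=4.2,fy=4.2,interpolation=2))
```

```text
[ 0.47608219 -0.1366011   0.00752955] [0.13608686 2.22480153 6.36897636]
```

View pics/c2.png

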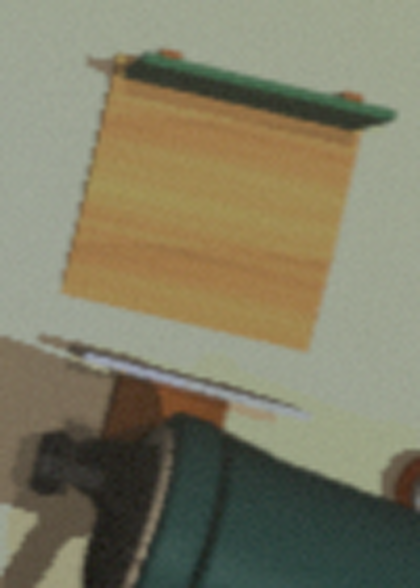

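Run:
```python
from fit import *
C=lambda P:np.array(P)/4.2+[350,190]
def l(X): 
    e=[.6683,-.1818];t=-.2202;c,s=np.cos(t),np.sin(t);d=X[:2]-e;return c*d[0]+s*d[1],-s*d[0]+c*d[1]
for n,u,z in [('pL',(84,354),.082),('pR',(306,413),.082),('bL',(146,50),.09),('bR',(398,113),.09),('fL',(62,293),0),('fR',(307,351),0)]:
    print(n,l(atz('top',*C(u),z)))
```

```text
pL (np.float64(-0.14342688016941357), np.float64(0.055612451317680486))
pR (np.float64(-0.144932995662874), np.float64(-0.052140072997888295))
bL (np.float64(0.0018489341125234524), np.float64(0.06254179190692441))
bR (np.float64(0.0016539406875159517), np.float64(-0.058666695243603226))
fL (np.float64(-0.11795924015051933), np.float64(0.06473413279974975))
fR (np.float64(-0.1162924083183118), np.float64(-0.06405365567392764))
```

The panel is now parallel to the board and centred on it to about 1 mm. I'll release, back off, narrow the fingers and push from the front.

>>> servo_tool(series=[[0, 0, 0, 0, 0, 0, 0.25], [0, 0, 0, 0, 0, 0, 0.22], [0, 0, 0, 0, 0, 0, 0.22], [-0.09, 0.02, 0, 0, 0, 0, 0.22], [-0.182, 0.041, 0, 0, 0, 0, 0.22], [-0.19, 0.042, 0.02, 0, 0, 0, 0.22], [-0.19, 0.042, 0.03, 0, 0, 0, 0.76], [-0.19, 0.042, 0.03, 0, 0, 0, 0.76], [-0.19, 0.042, 0.03, 0, 0, 0, 0.76], [-0.19, 0.042, 0.03, 0, 0, 0, 0.76], [-0.19, 0.042, 0.03, 0, 0, 0, 0.76]])

```text
time: 5.85
tool_pos: [0.447, -0.1304, 0.0108]
tcp_rot: [0.344, 3.123, -0.0]
wrist_force: [0.6, 0.4, 0.4]
width: 0.236
grip_force: 0.0
```

Run:
```python
from h import *
s=bot.read_state();print(s['tool_pos'],s['width'],s['wrist_force'])
e=[.6683,-.1818];t=-.2202;c,sn=np.cos(t),np.sin(t);d=s['tool_pos'][:2]-e;print(c*d[0]+sn*d[1],-sn*d[0]+c*d[1])
```

```text
[ 0.44699966 -0.1303891   0.01078376] 0.2362574295061149 [0.63769961 0.41984954 0.41945004]
-0.2271861934310828 0.0018320401412781698
```

>>> servo_tool(series=[[0.05, -0.011, 0, 0, 0, 0, 0.76], [0.1, -0.022, 0, 0, 0, 0, 0.76], [0.15, -0.033, 0, 0, 0, 0, 0.76], [0.2, -0.045, 0, 0, 0, 0, 0.76], [0.25, -0.056, 0, 0, 0, 0, 0.76], [0.3, -0.067, 0, 0, 0, 0, 0.76], [0.35, -0.078, 0, 0, 0, 0, 0.76], [0.4, -0.089, 0, 0, 0, 0, 0.76], [0.45, -0.1, 0, 0, 0, 0, 0.76], [0.5, -0.112, 0, 0, 0, 0, 0.76], [0.55, -0.123, 0.005, 0, 0, 0, 0.76], [0.6, -0.134, 0.01, 0, 0, 0, 0.76], [0.65, -0.145, 0.015, 0, 0, 0, 0.76], [0.7, -0.157, 0.02, 0, 0, 0, 0.76], [0.75, -0.168, 0.025, 0, 0, 0, 0.76], [0.8, -0.179, 0.03, 0, 0, 0, 0.76], [0.85, -0.19, 0.04, 0, 0, 0, 0.76], [0.9, -0.201, 0.04, 0, 0, 0, 0.76], [0.9, -0.201, 0.04, 0, 0, 0, 0.76]])

```text
time: 7.75
tool_pos: [0.584, -0.1611, 0.0174]
tcp_rot: [0.343, 3.12, -0.001]
wrist_force: [0.2, -0.5, 1.1]
width: 0.239
grip_force: 0.0
```

Run:
```python
from h import *
s=bot.read_state();print(s['tool_pos'],s['width'],s['wrist_force'])
save('top','t3');save('scene','s3')
a=cv2.imread('pics/t3.png')[190:310,350:450];b=cv2.imread('pics/s3.png')[170:300,190:330]
o=np.zeros((480,800,3),np.uint8);o[:480,:400]=cv2.resize(a,None,fx=4,fy=4,interpolation=2);b=cv2.resize(b,None,fx=2.8,fy=2.8,interpolation=2);o[:b.shape[0],405:405+b.shape[1]]=b
cv2.imwrite('pics/c3.png',o)
```

```text
[ 0.58399931 -0.16107744  0.01738462] 0.2388651297444968 [ 0.20969539 -0.48256329  1.0509525 ]
```

View pics/c3.png

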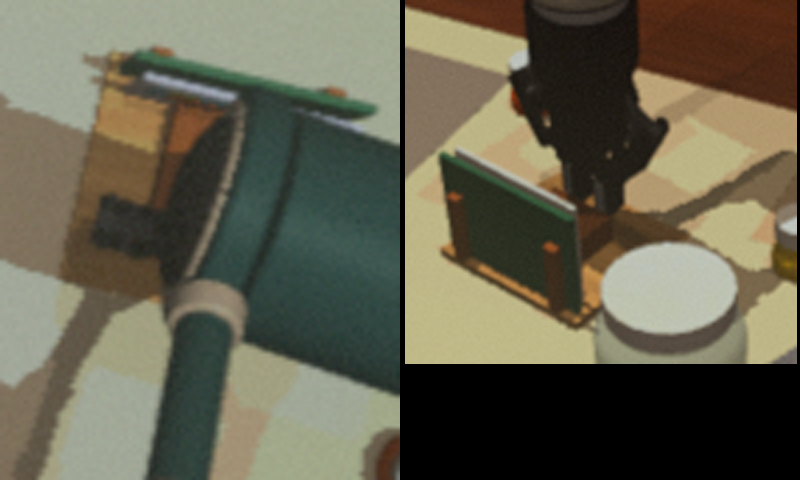

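>>> servo_tool(series=[[0.02, -0.004, 0.004, 0, 0, 0, 0.76], [0.035, -0.008, 0.008, 0, 0, 0, 0.76], [0.05, -0.011, 0.01, 0, 0, 0, 0.76], [0.06, -0.013, 0.01, 0, 0, 0, 0.76], [0.06, -0.013, 0.01, 0, 0, 0, 0.76]])

```text
time: 8.35
tool_pos: [0.5895, -0.1622, 0.018]
tcp_rot: [-0.343, -3.12, -0.0]
wrist_force: [-4.7, 1.1, 3.6]
width: 0.239
grip_force: 2.5
```

>>> servo_tool(series=[[0.01, -0.002, 0, 0, 0, 0, 0.76], [0.016, -0.004, 0, 0, 0, 0, 0.76], [0.016, -0.004, 0, 0, 0, 0, 0.76]])

```text
time: 8.65
tool_pos: [0.5895, -0.1622, 0.018]
tcp_rot: [-0.343, -3.115, -0.002]
wrist_force: [-11.9, 2.0, 8.0]
width: 0.236
grip_force: 5.9
```

>>> servo_tool(series=[[0.01, -0.002, 0, 0, 0, 0, 0.76], [0.01, -0.002, 0, 0, 0, 0, 0.76], [-0.05, 0.011, 0, 0, 0, 0, 0.76], [-0.2, 0.045, 0, 0, 0, 0, 0.76], [-0.35, 0.078, 0.1, 0, 0, 0, 0.76], [-0.6, 0.134, 0.4, 0, 0, 0, 0.4], [-0.6, 0.134, 0.9, 0, 0, 0, 0], [-0.6, 0.3, 0.9, 0, 0, -0.1, 0]])

```text
time: 9.45
tool_pos: [0.5044, -0.1198, 0.1568]
tcp_rot: [0.583, 3.08, -0.002]
wrist_force: [1.0, 0.2, -0.2]
width: 0.743
grip_force: 0.0
```

>>> servo_tool(series=[[-0.2, 0.9, 0.6, 0, 0, -0.3, 0], [-0.2, 0.9, 0.6, 0, 0, -0.3, 0], [-0.2, 0.9, 0.6, 0, 0, -0.4, 0], [-0.2, 0.9, 0.6, 0, 0, -0.4, 0], [-0.2, 0.9, 0.6, 0, 0, -0.4, 0]])

```text
time: 9.95
tool_pos: [0.4751, 0.0194, 0.2468]
tcp_rot: [1.646, 2.668, 0.008]
wrist_force: [0.6, -0.6, -0.4]
width: 1.0
grip_force: 0.0
```

Run:
```python
from h import *
s=bot.read_state();print(s['tool_pos'],s['tcp_rot'],s['q'])
save('top','t4');save('scene','s4')
a=cv2.imread('pics/t4.png')[190:290,355:455];b=cv2.imread('pics/s4.png')[180:290,190:290]
o=np.zeros((450,800,3),np.uint8);o[:400,:400]=cv2.resize(a,None,fx=4,fy=4,interpolation=2);b=cv2.resize(b,None,fx=3.9,fy=3.9,interpolation=2);o[:b.shape[0],405:405+b.shape[1]]=b
cv2.imwrite('pics/c4.png',o)
```

```text
[0.47506109 0.01940793 0.24685   ] [1.64570223 2.66834531 0.00820624] [-1.23829291e-02 -1.36939510e-01  1.99998949e+00  1.17111207e-03
  1.27022990e+00 -4.78231743e-01]
```

View pics/c4.png

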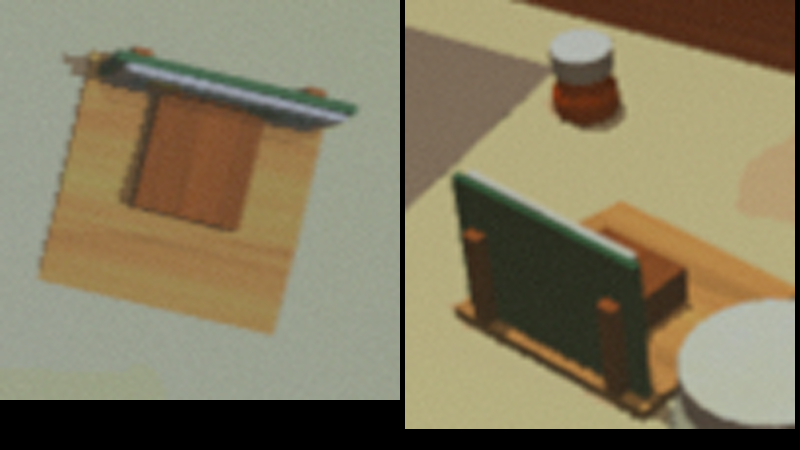

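Run:
```python
from fit import *
C=lambda P:np.array(P)/4+[355,190]
def l(X): 
    e=[.6683,-.1818];t=-.2202;c,s=np.cos(t),np.sin(t);d=X[:2]-e;return np.array([c*d[0]+s*d[1],-s*d[0]+c*d[1]])
for n,u,z in [('footL',(132,203),.03),('footR',(238,230),.03),('baseL',(38,278),0),('baseR',(273,333),0),('pL',(125,68),.09),('pR',(353,120),.09),('bL',(122,51),.09),('bR',(357,106),.09)]:
    print(n,l(atz('top',*C(u),z)))
# mask-based corners: green board / white panel
im=bot.read_camera('top')
for n in ('picture','easel'):
    r=bot.trace(n,'top')
    if r:
        m=r[0]['mask'];ys,xs=np.nonzero(m);print(n,r[0]['score'],xs.min(),xs.max(),ys.min(),ys.max())
for n in ('easel_top','picture','clamp','clamp_handles','rail'):
    for c in ('top',):
        print(n,c,[(np.round(np.array(m['at'])[::-1]*[640,480],1).tolist(),round(m['score'],2)) for m in bot.mark_of(n,c)[:3]])
# profile along the panel strip and along the board strip (top face), unit 0.5px
u=np.array([.9743,.2253])
lab=im.astype(float)
for nm,a in(('white',C((239,94))),('green',C((239,80)))):
    t=np.arange(-36,36.1,1);P=a+t[:,None]*u
    v=cv2.remap(im,P[:,0].astype(np.float32)[None],P[:,1].astype(np.float32)[None],cv2.INTER_LINEAR)[0]
    print(nm);print([(int(k),*map(int,x)) for k,x in zip(t,v) if abs(k)>24])
```

```text
footL [-0.0676  0.03  ]
footR [-0.0679 -0.027 ]
baseL [-0.1175  0.0654]
baseR [-0.1155 -0.0642]
pL [-0.0072  0.0573]
pR [-0.005  -0.0572]
bL [0.0006 0.0607]
bR [ 0.0022 -0.0575]
picture 0.57 384 439 207 246
easel 0.87 365 437 203 272
easel_top top [([410.6, 211.9], 0.71)]
picture top [([401.7, 214.2], 0.61)]
clamp top [([144.6, 201.3], 0.74), ([298.2, 305.6], 0.4), ([238.8, 212.2], 0.39)]
clamp_handles top [([243.6, 212.4], 0.75), ([138.7, 198.0], 0.73), ([299.5, 307.2], 0.35)]
rail top [([236.3, 211.5], 0.57), ([416.5, 210.8], 0.19)]
white
[(-36, 82, 70, 52), (-35, 60, 60, 48), (-34, 51, 55, 43), (-33, 52, 55, 46), (-32, 54, 56, 48), (-31, 63, 63, 55), (-30, 78, 77, 71), (-29, 99, 100, 98), (-28, 117, 118, 121), (-27, 120, 122, 126), (-26, 114, 118, 120), (-25, 117, 122, 125), (25, 139, 144, 154), (26, 137, 143, 145), (27, 144, 151, 143), (28, 149, 155, 138), (29, 155, 161, 143), (30, 154, 160, 139), (31, 154, 160, 141), (32, 154, 157, 139), (33, 156, 162, 141), (34, 153, 159, 141), (35, 155, 161, 141), (36, 154, 161, 140)]
green
[(-36, 150, 154, 135), (-35, 146, 149, 130), (-34, 138, 140, 120), (-33, 118, 122, 105), (-32, 90, 102, 87), (-31, 72, 95, 76), (-30, 73, 103, 80), (-29, 73, 104, 79), (-28, 73, 103, 76), (-27, 74, 101, 75), (-26, 75, 101, 75), (-25, 78, 103, 78), (25, 79, 108, 84), (26, 78, 108, 86), (27, 76, 105, 80), (28, 79, 107, 83), (29, 93, 117, 94), (30, 124, 139, 117), (31, 149, 157, 136), (32, 151, 159, 139), (33, 154, 160, 140), (34, 156, 162, 141), (35, 154, 161, 140), (36, 154, 160, 141)]
```

The panel is flat on the board, with panel and board mid-points within 0.1 px of each other. Next is the red clamp.

>>> servo_tool(series=[[0.25, 0.2, 0, 0, 0, -0.224, 0], [0.5, 0.4, 0, 0, 0, -0.224, 0], [0.75, 0.6, 0, 0, 0, -0.224, 0], [0.95, 0.8, 0, 0, 0, -0.224, 0], [0.95, 0.87, 0, 0, 0, -0.224, 0], [0.95, 0.87, 0, 0, 0, -0.224, 0], [0.95, 0.87, 0, 0, 0, -0.224, 0], [0.95, 0.87, 0, 0, 0, -0.224, 0]])

```text
time: 11.25
tool_pos: [0.6152, 0.1465, 0.2432]
tcp_rot: [2.466, 1.947, -0.001]
wrist_force: [-0.3, -0.6, 0.1]
width: 0.998
grip_force: 0.0
```

>>> servo_tool(series=[[0.218, 0, 0, 0, 0, 0, 0], [0.218, 0, 0, 0, 0, 0, 0], [0.218, 0, 0, 0, 0, 0, 0]])

```text
time: 11.55
tool_pos: [0.6481, 0.1464, 0.2434]
tcp_rot: [-2.467, -1.945, 0.001]
wrist_force: [1.2, -0.1, 0.7]
width: 0.999
grip_force: 0.0
```

>>> servo_tool(series=[[0.015, 0.023, -0.3, 0, 0, 0, 0], [0.015, 0.023, -0.55, 0, 0, 0, 0], [0.015, 0.023, -0.75, 0, 0, 0, 0], [0.015, 0.023, -0.88, 0, 0, 0, 0], [0.015, 0.023, -0.916, 0, 0, 0, 0], [0.015, 0.023, -0.916, 0, 0, 0, 0]])

```text
time: 12.15
tool_pos: [0.6495, 0.1505, 0.1054]
tcp_rot: [-2.466, -1.945, 0.002]
wrist_force: [0.8, 0.0, 0.3]
width: 1.0
grip_force: 0.0
```

Run:
```python
from h import *
s=bot.read_state();print(s['tool_pos'],s['wrist_force'])
save('top','t5');save('scene','s5')
a=cv2.imread('pics/t5.png')[170:270,180:300];b=cv2.imread('pics/s5.png')[190:350,340:470]
o=np.zeros((500,800,3),np.uint8);a=cv2.resize(a,None,fx=3,fy=3,interpolation=2);o[:a.shape[0],:360]=a;b=cv2.resize(b,None,fx=3.1,fy=3.1,interpolation=2);o[:b.shape[0],365:365+b.shape[1]]=b
cv2.imwrite('pics/c5.png',o)
```

```text
[0.6494614  0.15046596 0.10544592] [0.84306818 0.032923   0.28000886]
```

View pics/c5.png

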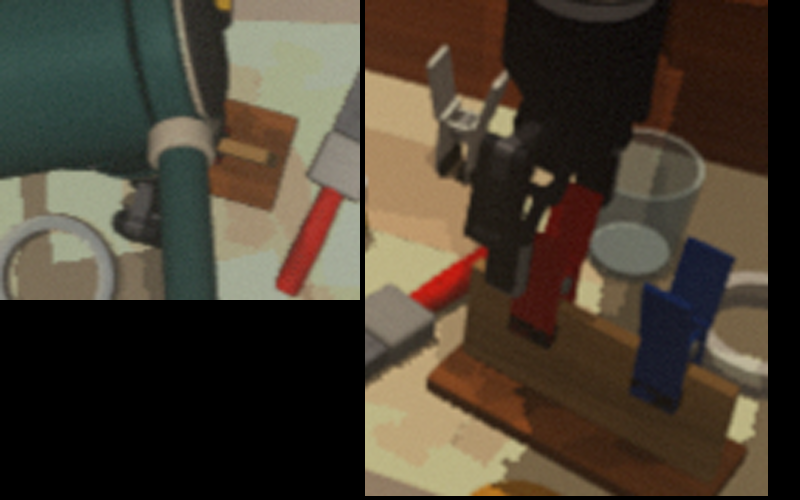

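The fingers straddle the red clamp's handles: the near finger at crop (505,270) sits where the projection puts it. Closing at 25 N.

>>> servo_tool(series=[[0, 0, 0, 0, 0, 0, 0.3], [0, 0, 0, 0, 0, 0, 0.4], [0, 0, 0, 0, 0, 0, 0.5], [0, 0, 0, 0, 0, 0, 0.6], [0, 0, 0, 0, 0, 0, 0.7], [0, 0, 0, 0, 0, 0, 0.8], [0, 0, 0, 0, 0, 0, 0.8], [0, 0, 0, 0, 0, 0, 0.8], [0, 0, 0, 0, 0, 0, 0.8]], newtons=25)

```text
time: 13.15
tool_pos: [0.6506, 0.1511, 0.1062]
tcp_rot: [-2.467, -1.945, -0.0]
wrist_force: [-2.1, 0.1, 4.2]
width: 0.321
grip_force: 25.5
```

>>> servo_tool(series=[[0, 0, 0.15, 0, 0, 0, 0.8], [0, 0, 0.3, 0, 0, 0, 0.8], [0, 0, 0.5, 0, 0, 0, 0.8], [0, 0, 0.7, 0, 0, 0, 0.8], [0, 0, 0.9, 0, 0, 0, 0.8], [0, 0, 0.9, 0, 0, 0, 0.8], [0, 0, 0.9, 0, 0, 0, 0.8]])

```text
time: 13.85
tool_pos: [0.6511, 0.1509, 0.2411]
tcp_rot: [2.466, 1.945, 0.002]
wrist_force: [0.2, 0.9, -1.0]
width: 0.32
grip_force: 24.9
```

Run:
```python
from h import *
s=bot.read_state();print(s['tool_pos'],s['wrist_force'],s['width'])
save('scene','s6')
b=cv2.imread('pics/s6.png')[110:330,330:500]
cv2.imwrite('pics/c6.png',cv2.resize(b,None,fx=2.6,fy=2.6,interpolation=2))
```

```text
[0.65106904 0.15087031 0.24114221] [ 0.24746696  0.87190967 -1.04394267] 0.3196434387671983
```

View pics/c6.png

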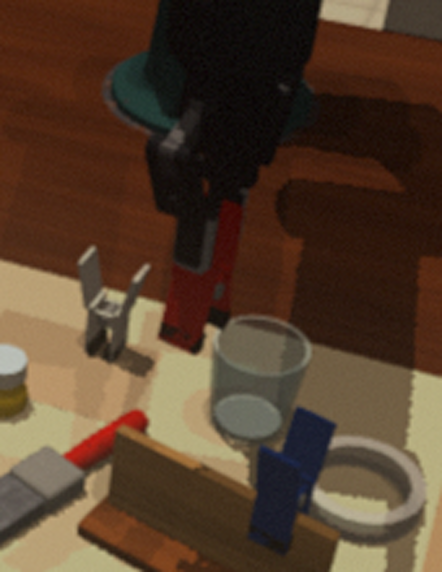

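>>> servo_tool(series=[[0, -0.3, 0, 0, 0, 0.005, 0.8], [0, -0.6, 0, 0, 0, 0.005, 0.8], [0, -0.9, 0, 0, 0, 0.005, 0.8], [0, -1, 0, 0, 0, 0.005, 0.8]])

```text
time: 14.3
tool_pos: [0.649, -0.0031, 0.2377]
tcp_rot: [-2.453, -1.96, 0.007]
wrist_force: [0.5, 0.5, -1.0]
width: 0.321
grip_force: 24.8
```

>>> servo_tool(series=[[0.03, -0.3, 0, 0, 0, 0, 0.8], [0.06, -0.6, 0, 0, 0, 0, 0.8], [0.08, -0.85, 0, 0, 0, 0, 0.8], [0.1, -1, 0, 0, 0, 0, 0.8]])

```text
time: 14.7
tool_pos: [0.6644, -0.1515, 0.2381]
tcp_rot: [-2.451, -1.961, 0.004]
wrist_force: [-0.1, 0.0, -1.5]
width: 0.32
grip_force: 24.9
```

>>> servo_tool(series=[[0, -0.12, -0.1, 0, 0, 0, 0.8], [0, -0.2, -0.2, 0, 0, 0, 0.8], [0, -0.2, -0.3, 0, 0, 0, 0.8], [0, -0.2, -0.3, 0, 0, 0, 0.8], [0, -0.2, -0.3, 0, 0, 0, 0.8]])

```text
time: 15.2
tool_pos: [0.6648, -0.1774, 0.1941]
tcp_rot: [-2.448, -1.964, 0.002]
wrist_force: [0.4, 1.5, -0.2]
width: 0.318
grip_force: 24.9
```

Run:
```python
from h import *
s=bot.read_state();T=s['tool_pos'];print(T,s['tcp_rot'],s['wrist_force'],s['width'])
print('s6 barrel end pred',proj('scene',[.654,.1635,.2288]))
save('top','t7');save('scene','s7')
b=cv2.imread('pics/s7.png')[130:290,180:310]
Tb=T+np.array([0,0,-.0122]);d=np.array([.218,.976,0])*.013
jaw=T+np.array([0,0,-.0502])
print('barrel pred crop',(proj('scene',Tb+d)-[180,130])*3.6,'jaw bottom mid',(proj('scene',jaw)-[180,130])*3.6,'board target',(proj('scene',[.6656,-.1802,.09])-[180,130])*3.6)
cv2.imwrite('pics/c7.png',cv2.resize(b,None,fx=3.6,fy=3.6,interpolation=2))
```

```text
[ 0.66482982 -0.17741303  0.19413622] [-2.44800154e+00 -1.96444761e+00  1.98913194e-03] [ 0.42876068  1.47493811 -0.15180627] 0.31817748375474325
s6 barrel end pred [[414.52604268 217.05562917]]
barrel pred crop [[163.90004846 237.89413183]] jaw bottom mid [[152.34551637 292.94978833]] board target [[157.18398131 377.89241866]]
```

View pics/c7.png

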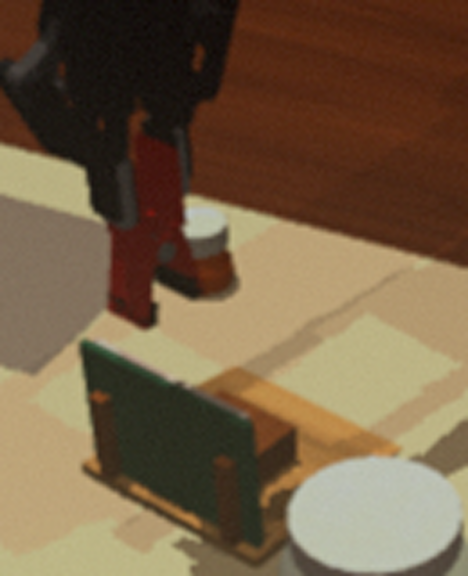

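The clamp hangs upright and open. Its barrel appears 3–4 px lower than predicted, so it slid about 6 mm down while the jaws opened, and I'll allow for that. In the top camera and by the robot's own readings the board agrees to about 1 mm, so I descend on those numbers.

>>> servo_tool(series=[[0.003, -0.012, -0.1, 0, 0, 0.002, 0.8], [0.003, -0.012, -0.2, 0, 0, 0.002, 0.8], [0.003, -0.012, -0.28, 0, 0, 0.002, 0.8], [0.003, -0.012, -0.28, 0, 0, 0.002, 0.8], [0.003, -0.012, -0.28, 0, 0, 0.002, 0.8]])

```text
time: 15.8
tool_pos: [0.6654, -0.1807, 0.1526]
tcp_rot: [-2.444, -1.971, 0.002]
wrist_force: [-0.5, -0.0, -1.1]
width: 0.319
grip_force: 24.9
```

Run:
```python
from fit import *
s=bot.read_state();T=s['tool_pos'];print(T,s['wrist_force'],s['width'])
im=bot.read_camera('scene');cv2.imwrite('pics/s8.png',im[:,:,::-1])
hsv=cv2.cvtColor(im,cv2.COLOR_RGB2HSV);x0,y0=200,150
w_=hsv[y0:270,x0:270]
red=((w_[...,0]<6)|(w_[...,0]>172))&(w_[...,1]>150)&(w_[...,2]>50)
gr=(w_[...,0]>40)&(w_[...,0]<95)&(w_[...,1]>50)&(w_[...,2]<130)
for y in range(0,120,3): print(y+y0,''.join('R' if a else 'G' if b else ('w' if v>95 and s_<45 else 'k' if v<40 else '.') for a,b,v,s_ in zip(red[y],gr[y],w_[y,:,2],w_[y,:,1])))
a=-.2202;c,sn=np.cos(a),np.sin(a)
ex=np.array([c,sn,0]);ey=np.array([-sn,c,0])
piv=T+[0,0,-.018]
for n,X in [('back pad low corners',piv+ex*.0155+ey*.013-[0,0,.038]),('',piv+ex*.0155-ey*.013-[0,0,.038]),('front pad',piv-ex*.0155+ey*.013-[0,0,.038])]: print(n,proj('scene',X))
```

```text
[ 0.6654 -0.1807  0.1526] [-0.4732 -0.0466 -1.0535] 0.31923845834750847
150 kkkkkkkkkkkkkkkkkkkkkkkkkkkkkkkkkkkkkkkkkkkkkkk.......................
153 kkkkkkkkkkkkkkkkkkkkkkkkkkkkkkkkkkkkkkkkkkkkkk........................
156 kkkkkkkkkkkkkkkkkkkkkkkkkkkkkkkkkkkkkkkkkkkkk.........................
159 kkkkkkkkkkkkkkkkkkkkkkkkkkkkkkkkkkkkkkkkkkkkk.........................
162 kkkkkkkkkkkkkkkkkkkkkkkkkkkkkkkkkkkkkkkkkkkk..........................
165 kkkkkkkkkkkkkkkkkkkkkkkkkkkkkkkkkk...kkkkkk...........................
168 kkkkkkkkkkkkkkkkkkkkkkkkkkkkkkkkkk...kkkkkk...........................
171 kkkkkkkkkkkkkkkkkkkkkkkkkkkkkkkkkkkkkkkkkk............................
174 kkkkkkkkkkkkkkkkkkkkkkkkkkkkkkkkkkkkkkkkk.............................
177 kkkkkkkkkkkkkkkkkkkkkkkkkkkkkkkkkkkkkkkk..............................
180 ..kkkkkkkkkkkkkkkkk..kkkkkkkkkkkkk....................................
183 kkkkkkkkkkkkkkkkk......kkkkkkkkkkk....................................
186 kkkkkkkk...kkkkk.....kkkkkkkkk.k......................................
189 kkkkkkkkkkkkkkkk...RRRRR.kkkkk...wwwwwwwww.......
[... 1367 characters left out ...]
....
246 ...........................................GGGG.......................
249 ......................................................................
252 ................................G..............G......................
255 ......................................................................
258 ......................................................................
261 ................................................G.G.................ww
264 ....................................G............G..............wwwwww
267 ..............................................................wwwwwwww
back pad low corners [[222.2122 238.7016]]
 [[212.138 233.396]]
front pad [[234.0649 230.6386]]
```

Run:
```python
from fit import *
def l(X): 
    e=[.6683,-.1818];t=-.2202;c,s=np.cos(t),np.sin(t);d=X[:2]-e;return np.array([c*d[0]+s*d[1],-s*d[0]+c*d[1]])
for n,c,(u,v),z in [('bBL','scene',(202.2,225.8),.09),('bBR','scene',(249.4,246.1),.09)]: print(n,l(atz(c,u,v,z)))
# c4 (clear view): scene crop scale 3.9 offset 190,180, x shift 405
D=lambda x,y:((x-405)/3.9+190,y/3.9+180)
for n,p,z in [('back -y?',D(455,178),.09),('back +y',D(637,265),.09),('front(panel) -y',D(472,171),.09),('front +y',D(636,254),.09),('batten base L',D(457,311),0),('base corner',D(645,415),0)]: print(n,p,l(atz('scene',*p,z)))
print('tool local',l(bot.read_state()['tool_pos']))
```

```text
bBL [ 0.0015 -0.0515]
bBR [-0.0079  0.0613]
back -y? (202.82051282051282, 225.64102564102564) [ 0.0004 -0.051 ]
back +y (249.4871794871795, 247.94871794871796) [-0.004  0.065]
front(panel) -y (207.17948717948718, 223.84615384615384) [-0.0087 -0.0487]
front +y (249.23076923076923, 245.12820512820514) [-0.0098  0.0591]
batten base L (203.33333333333334, 259.7435897435897) [ 0.0027 -0.0628]
base corner (251.53846153846155, 286.4102564102564) [0.0014 0.0673]
tool local [-0.0024  0.0004]
```

>>> servo_tool(series=[[-0.008, 0.02, 0, 0, 0, 0, 0.8], [-0.008, 0.02, -0.04, 0, 0, 0, 0.8], [-0.008, 0.02, -0.08, 0, 0, 0, 0.8], [-0.008, 0.02, -0.11, 0, 0, 0, 0.8], [-0.008, 0.02, -0.11, 0, 0, 0, 0.8]])

```text
time: 16.35
tool_pos: [0.664, -0.1776, 0.1359]
tcp_rot: [-2.444, -1.971, 0.002]
wrist_force: [0.1, -0.5, -0.9]
width: 0.319
grip_force: 24.9
```

>>> servo_tool(series=[[0, 0, -0.04, 0, 0, 0, 0.8], [0, 0, -0.08, 0, 0, 0, 0.8], [0, 0, -0.09, 0, 0, 0, 0.8], [0, 0, -0.09, 0, 0, 0, 0.8], [0, 0, -0.09, 0, 0, 0, 0.8]])

```text
time: 16.85
tool_pos: [0.6649, -0.1779, 0.1239]
tcp_rot: [-2.445, -1.972, -0.0]
wrist_force: [0.5, -0.6, -0.1]
width: 0.326
grip_force: 24.9
```

>>> servo_tool(series=[[0, 0, -0.01, 0, 0, 0, 0.65], [0, 0, -0.02, 0, 0, 0, 0.6], [0, 0, -0.03, 0, 0, 0, 0.55], [0, 0, -0.04, 0, 0, 0, 0.5], [0, 0, -0.04, 0, 0, 0, 0.45], [0, 0, -0.04, 0, 0, 0, 0.4], [0, 0, -0.04, 0, 0, 0, 0.35], [0, 0, -0.04, 0, 0, 0, 0.25], [0, 0, -0.04, 0, 0, 0, 0.1], [0, 0, -0.04, 0, 0, 0, 0], [0, 0, -0.04, 0, 0, 0, 0], [0, 0, -0.04, 0, 0, 0, 0]])

```text
time: 18.05
tool_pos: [0.6649, -0.1779, 0.1179]
tcp_rot: [2.445, 1.972, 0.0]
wrist_force: [-0.0, -0.1, 0.3]
width: 1.005
grip_force: 0.0
```

Run:
```python
from fit import *
s=bot.read_state();T=s['tool_pos'];print(T,s['wrist_force'],s['width'])
im=bot.read_camera('scene');cv2.imwrite('pics/s9.png',im[:,:,::-1])
hsv=cv2.cvtColor(im,cv2.COLOR_RGB2HSV);x0,y0=200,180
w_=hsv[y0:262,x0:270]
red=((w_[...,0]<6)|(w_[...,0]>172))&(w_[...,1]>150)&(w_[...,2]>50)
gr=(w_[...,0]>40)&(w_[...,0]<95)&(w_[...,1]>50)&(w_[...,2]<130)
for y in range(0,82,3): print(y+y0,''.join('R' if a else 'G' if b else ('w' if v>95 and s_<45 else 'k' if v<40 else '.') for a,b,v,s_ in zip(red[y],gr[y],w_[y,:,2],w_[y,:,1])))
```

```text
[ 0.6649 -0.1779  0.1179] [-0.0123 -0.0695  0.2805] 1.0047179481232984
180 .kkkkkkkkkkkkkkkkkkkkkkkkkkkkkkkkkkkkkkkkkkkkkkkkkkkk.................
183 kkkkkkkkkkkkkkkkkkkkkkkkkkkkkkkkkkkkkkkkkkkkkkkkk.....................
186 kkkkkkkkkkkkkkkkkkkkkkkkkkkkkk.......kkkkkkkkkk.......................
189 kkkkk.kkkkkkkkkkkkkkkkkkkk..wwwwwwwkkkkkkkkkkk........................
192 kkkk.......kkkkkkkkkk......wwwwwwww.kkkkkkk...........................
195 kkkk.......kkkkkk............wwwwww.kkkkkkkk..........................
198 kkkkkkkkkkkkkkk.....................kkkkkkkk..........................
201 kk....kkkkkkkk.............RRR......kkkkkkkk..........................
204 .....kkkkk.................RRRRRRRRRR.kkkkkk..........................
207 k...kkkkk.................RRRRRRRR.RR......k..........................
210 kkkkkkkk..................RRRRRRRRRRR.................................
213 kkkkkkk.RRR...............RRR..R.R....................................
216 kkkk......RRRRRRR.........RRRRRRR.R...................................
219 kkkkk........R..RRR......RRRRRRRRRR...............
[... 370 characters left out ...]
.........................
237 .....G...GG...G....R.R.RR.............................................
240 ..................R..RR.RR.....GGG....................................
243 ....................R..R..............GG..............................
246 .......................k.....k.k.........GG..GGG......................
249 ........................k.....k........G.G.....GG.....................
252 ..............................................G.......................
255 ......................................................................
258 ....................................G............G....................
261 ................................G...................................ww
```

Released; the handles have sprung apart with the clamp on the board. Going straight up and away.

>>> servo_tool(series=[[0, 0, 0.15, 0, 0, 0, 0], [0, 0, 0.4, 0, 0, 0, 0], [0, 0, 0.7, 0, 0, 0, 0], [-0.1, 0, 0.9, 0, 0, 0, 0], [-0.5, 0.2, 0.9, 0, 0, 0, 0], [-0.9, 0.3, 0.9, 0, 0, 0, 0], [-1, 0.5, 0.9, 0, 0, 0, 0]])

```text
time: 18.8
tool_pos: [0.5182, -0.1083, 0.2532]
tcp_rot: [2.447, 1.969, -0.001]
wrist_force: [0.5, 0.9, 0.6]
width: 1.001
grip_force: 0.0
```

>>> servo_tool(series=[[-0.2, 0.5, 0, 0, 0, 0, 0], [-0.2, 1, 0, 0, 0, 0, 0], [-0.2, 1, 0, 0, 0, 0, 0], [-0.2, 1, 0, 0, 0, 0, 0]])

```text
time: 19.2
tool_pos: [0.489, 0.047, 0.2533]
tcp_rot: [-2.439, -1.978, -0.003]
wrist_force: [-0.1, 0.1, 0.2]
width: 1.002
grip_force: 0.0
```

Run:
```python
from fit import *
s=bot.read_state();print(s['tool_pos'],s['wrist_force'])
for c in('top','scene'):
    im=bot.read_camera(c);cv2.imwrite(f'pics/{c}9.png',im[:,:,::-1])
    for n in('clamp','easel_top','picture','clamp_handles','blue_clamp'): print(c,n,[(np.round(np.array(m['at'])[::-1]*[640,480],1).tolist(),round(m['score'],2)) for m in bot.mark_of(n,c)[:4]])
    hsv=cv2.cvtColor(im,cv2.COLOR_RGB2HSV);x0,y0,x1,y1=(380,190,452,226) if c=='top' else (198,180,266,262)
    w_=hsv[y0:y1,x0:x1]
    red=((w_[...,0]<6)|(w_[...,0]>172))&(w_[...,1]>140)&(w_[...,2]>50)
    gr=(w_[...,0]>40)&(w_[...,0]<95)&(w_[...,1]>50)&(w_[...,2]<130)
    for y in range(0,y1-y0,1 if c=='top' else 3): print(y+y0,''.join('R' if a else 'G' if b else ('k' if v<45 else 'w' if s_<30 else '.') for a,b,v,s_ in zip(red[y],gr[y],w_[y,:,2],w_[y,:,1])))
```

```text
[0.489  0.047  0.2533] [-0.0609  0.1     0.2482]
top clamp [([144.0, 201.2], 0.79), ([415.5, 213.8], 0.64), ([296.6, 306.9], 0.42)]
top easel_top [([417.9, 210.9], 0.66)]
top picture [([404.7, 216.8], 0.95)]
top clamp_handles [([418.2, 208.7], 0.84), ([138.9, 197.9], 0.57), ([301.1, 305.3], 0.36)]
top blue_clamp [([206.8, 203.5], 0.6), ([407.1, 211.4], 0.38)]
190 .w...ww.w.w.......w..w..................................................
191 wwww.www...w...w.w.w....................................................
192 .w..w..w........w.w.....................................................
193 ..wwww.w..w......w..............w..............w........................
194 ww..w....w..w.w..w..w....w..............................................
195 .ww.....w....www....w..........w.....RRRRR..............................
196 ..www.w...w.w...ww..w................RRRRRRRRRR.........................
197 w.....w.ww.ww..........w.............RR..RRRRRRRRR...........w..........
198 .w.w...w........w..ww..w..w..........RR.R..RRRRRRR......................
199 .ww..w.................w..w...w.w...RR...
[... 3678 characters left out ...]
...........R...............................
237 .......k..k..kkkk...................................................
240 ..............kkk......R........GGGGG.www...........................
243 ...............Gkkkkk.......R..k.kGkk.GGGGG..ww.....................
246 ..............kk...kkk..kkk....kk.kkk.kkkkkkGGGGGG..................
249 ................kk..k.k..kkk...kkk.kk..kk.....kkk.G.................
252 ....................G..kkkG.kkkkk....k...k......k.k.................
255 ................k.....k...k...kG....kk..G.k...kk....................
258 ....................k.k.kkkk..G.....k...............................
261 .....................G.....kkk.kk................k..................
```

The clamp sits upright at mid-board, with its barrel at top pixel (416,210). The handles are splayed about 48 mm, which fits a 9 mm bite, and panel and board are still together. Handing in.

```bash
python3 -c "
from workcell import bot
print(bot.finish_job())"
```

```text
the job is handed in; nothing more can be done
None
```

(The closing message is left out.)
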